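# Roll the can capacitor onto the inspection line

## Robot

A 6-joint arm with a two-finger parallel gripper is mounted at the origin on the work surface. World frame = base frame: x ahead of the robot, y to its left, z up, the work surface at z = 0. Lengths are in m, angles in rad, forces in N, time in s.
With the tool pointing down it reaches from about 0.225 to 0.725 m from the base axis. Payload 3.1 kg.
Tool frame: the origin (TCP) lies midway between the tips of the shut fingers; the grasp point (between the pads) lies 19 mm behind it (manip.hold_point_z is the distance from the TCP to the grasp point, in m); z points along the fingers, y is the line along which they close (so a half turn about z gives the same grasp; the last joint's range is limited). The gripper opens to 85 mm and grips with 20 to 120 N. Pads are 22 mm wide; open, the fingers measure 114 mm over their backs; the gripper's body (76 mm by 85 mm) begins 54 mm behind the grasp point. The pads swing forward as they close: fully open they stand 13 mm farther back than shut.
Start: joints at [1.151, 0.048, 0.099, 1.622, 0, 1.443], TCP at [0.151, 0.503, 0.231] pointing down, gripper open.
Joint ranges: [-2.91, 2.91], [-0.99, 1.94], [-1.21, 1.42], [-2.12, 2.29], [-1.49, 1.47], [-3.14, 3.14]. Speed limits (rad/s): [2.79, 2.79, 3.14, 3.14, 3.14, 3.14].

## Interface

Orientations are given as a unit quaternion [x, y, z, w].
In Python, from workcell import status, optics, job_done, finder, manip gives the robot as it stands.
- The arm moves only by the shell command python3 -m jog 'ROWS' [FORCE]. ROWS is JSON, a list of rows, each a list of 3 entries, a list of its own where there are three numbers: the shift along the tool's x, y, z in units of 25 mm (1.0 is 25 mm), then the turn, a rotation vector about the tool's x, y, z in degrees, then the finger opening in mm, from 0 to 85.4. In form: [[[x, y, z], [rx, ry, rz], fingers], ...]. A call has 1 to 12 rows; each row is the pose to reach, as a shift and turn from the pose commanded when the call began, along the tool's axes at that moment; what a row does not reach only later rows make up. A row lasts 1/12 s, in which the tool goes at most 41.7 mm and 7.16 degrees, less where a joint would pass 70% of its speed; a pose out of reach is approached as far as the arm can. A call with a gripper value outside its range is refused whole. The fingers move at their own pace and stop on an object; FORCE is the grip in N (left out, the last holds). Time passes only in rows, so rows that repeat a pose let the fingers close. It gives the time, the measured TCP pose, the force, the opening and the grip force at its end, in the units of the state.
- status.read_state(): the state, without advancing time (a new reading comes with each control period).
- optics.camera(name): name is "side" or "top" or "wrist"; returns the picture (420x560x3 uint8, red, green, blue); there is no depth.
- optics.get_calibration(name): a dict with "fx", "fy", "cx", "cy" (pixels), "pose" (4x4, takes a point from camera to world coordinates); the wrist camera has in their place "tool_from_camera" (4x4, takes a point from camera to tool coordinates, whose origin is the TCP and whose axes are the flange's). Camera axes: x right, y down, z forward; pixel columns grow to the right and rows downward; lengths in m; the calibration is good to about 2 mm. A picture is of the moment at which its call begins: read the wrist's pose just before it. get_calibration takes no time and is no camera call.
- job_done(): hands the job in; it is judged then, once.
Trained networks look in the newest picture that a camera, given by its name, has taken for a name from the list of things; names that differ only in an ending like _2 or _b are one class to them, and where a whole thing is asked for, a point or a joint stands for the part that bears it (a point fixed in the world has none). Each returns a list of dicts, best first, with "score" (0 to 1); they miss things now and then, are a little off and sometimes report something else, mostly with a low value. They report only what shows in the picture. A call takes as long as a camera call. They do not tell look-alikes from the thing itself.
- finder.regions_of(thing, camera): "region" (420x560 bool, what is visible of it) and "uv" ([column, row] in pixels, amid what is visible of it).
- finder.mark_of(thing, camera): "uv" ([column, row] in pixels: a listed point, or the origin of a listed thing).
The state is a dict: "time": time; "qpos": joint angles; "joint_velocities": joint speeds; "joint_efforts": joint torques, N m; "eef_pos": TCP position; "tool_rot": TCP orientation; "ft_force": force on the tool from outside, world axes, zero at the start; "moment": the same for the moment, N m; "gripper_width": opening from 0.0 (shut) to 1.0 (fully open); "gripper_force": force on a finger pad.
Only numpy, scipy, OpenCV 4.12 (cv2) and the standard library are available. Lean on these libraries where they do the work, as an engineer would, in place of code of your own. Each camera call takes 0.05 s, during which the arm holds its last target. There are 200 camera calls.

## Task

Get the big can capacitor ready for its terminal inspection: with a fingertip on its top, never reaching down beside it, roll it sideways across the mat until it lies at rest on the white line, squarely along it, with its terminals facing the microscope's lens. It has to roll, not be slid, gripped or picked up; the microscope must not be touched, and the small capacitor, the bottle and the screwdriver stay where they are.

Things in the scene. Friction and masses are not known exactly. Their poses are not given: they have to be found in the camera images.
- can: big black can capacitor lying on the mat, 7-12 cm left or right of the line and parallel to it within 3 deg: a cylinder 50 mm in diameter, 95 mm long, 0.2 to 0.35 kg. Origin on its axis, half-way along, 25 mm above the mat and below its top. x: its axis, towards the end with two screw terminals; y and z turn as it rolls (z up, to its pale stripe, at the start). Let go, it stops rolling within mm
- line (a point): white line printed on the mat, 4 mm wide, 205 mm long. This point lies on it, on the mat's top face (3 mm above the table), where the middle of the can belongs. x: along the line to the microscope (line reaches 90 mm that way, 115 mm the other); y: across it, to the left; z: up. The mat is fixed, blue-grey, 370 x 450 mm, and reaches 225 mm to each side of the line
- microscope: pen-shaped digital microscope lying level in an aluminium clamp on a steel foot, fixed on the mat at the end of the line and looking back along it. Origin on the mat under its front lens, on the line, 95 mm from the line point; from there it reaches 130 mm along the line's +x, 31 mm to either side (45 mm on +y at the clamp screw), 50 mm above the mat. Do not touch
- small_cap: a small black can capacitor, 33 mm in diameter, 54 mm high with its two terminals, standing upright on the mat across the line from the big one, 7 to 12 cm from the line. Origin at the centre of its underside. Leave alone
- bottle: a small amber flux bottle with a black cap, 36 mm in diameter and 85 mm high, standing near the mat's left edge. Origin at the centre of its underside. Leave alone
- screwdriver: a screwdriver with an orange handle, 170 mm long, up to about 30 mm high, lying near the mat's right edge roughly parallel to the line. Origin on its underside, about half-way along. Leave alone
- can_terminals (a point): the can's terminal end: point on the can's axis at the tips of its two aluminium screw terminals (13 mm wide, 6 mm proud), 53.5 mm from the can's middle; at the start it already faces the microscope's end of the line. A finger pressing lightly on the top of the can and moving across it rolls it half as far as the finger moves
Not all that is in view belongs to the job. What is shaped like the can but green or purple is not meant.

How it is judged:
On the way:
1. the big capacitor has rolled about its own axis by at least a quarter turn (angle between can's own z axis and vertical above 1.5 rad).
At the end, for the whole second after the job is handed in: the big capacitor lies at rest on the mat along the white line: its axis over the line within 8 mm at the middle and 0.14 rad (8 degrees) in direction, its middle within 30 mm of the line point lengthwise, terminals on the microscope's side (y of can in the frame of line between -0.008 and 0.008 m and x of can in the frame of line between -0.03 and 0.03 m and angle between the x axis of can and the x axis of line, either way round below 0.14 rad and z of can in the frame of line between 0.022 and 0.028 m and linear speed of can below 0.01 m/s and x of can_terminals in the frame of line above 0.02 m); the robot touches nothing.
It fails at once if the big capacitor is lifted (its axis more than 33 mm above the mat) (z of can in the frame of line above 0.033 m).
It fails at once if the big capacitor is gripped or pushed from its sides: the fingers press on it (over 0.5 N) while the point between their pads is lower than the can's top (50 mm above the mat) (contact force between the fingers and can above 0.5 N and z of the grasp point in the frame of line below 0.05 m).
It fails at once if the microscope is touched with more than 2 N (contact force between microscope and anything else above 2 N).
It fails at once if the small capacitor, the bottle or the screwdriver is moved by more than 15 mm (distance of any of small_cap, bottle, screwdriver from where it was at the start of the episode above 0.015 m).
It also fails if it takes over 64 s, if anything falls off the work surface, if the arm or the gripper's body presses on something with over 40 N, if the wrist force passes 120 N, or if a joint passes its speed limit or range.

## Working session

There is one attempt and no reset: what is moved stays moved. The work goes in short steps, Python scripts to look and compute and a shell command to move; the robot and the scene stay as the last step left them, time stands still between calls to the robot, and variables do not carry over. Pictures are saved under pics/ and viewed, at most 10 in all, crops included, and the job is handed in when it is done.

```bash
mkdir -p pics; cat > h.py <<'E'
import numpy as np, cv2
from workcell import status, optics, job_done, finder, manip
def ray(cam,uv,z):
    c=optics.get_calibration(cam); T=np.array(c["pose"])
    d=T[:3,:3]@np.array([(uv[0]-c["cx"])/c["fx"],(uv[1]-c["cy"])/c["fy"],1]); o=T[:3,3]
    return o+d*(z-o[2])/d[2]
def snap(cam,name):
    im=optics.camera(cam); cv2.imwrite(f"pics/{name}.png",im[:,:,::-1]); return im
E
python3 - <<'E'
from h import *
np.set_printoptions(precision=4,suppress=True)
a=snap("top","top0"); 
Z=dict(can=.028,line=.003,microscope=.003,small_cap=.003,bottle=.003,screwdriver=.003,can_terminals=.028)
for n,z in Z.items():
    print(n,[(np.round(d["uv"]),round(d["score"],2),ray("top",d["uv"],z)[:2]) for d in finder.mark_of(n,"top")[:3]])
for d in finder.regions_of("can","top")[:3]:
    p=np.argwhere(d["region"])[:,::-1].astype(np.float32); print("reg",d["score"],d["uv"],cv2.minAreaRect(p))
b=snap("side","side0"); cv2.imwrite("pics/both.png",cv2.resize(np.hstack([a,b])[:,:,::-1],(800,300)))
s=status.read_state(); print(s["time"],s["eef_pos"],s["tool_rot"],s["ft_force"],manip.hold_point_z)
print(np.array(optics.get_calibration("top")["pose"]))
E
```

```text
can [(array([166., 201.]), 0.98, array([0.4666, 0.4089])), (array([252., 188.]), 0.7, array([0.4998, 0.188 ])), (array([171., 304.]), 0.58, array([0.2089, 0.3844]))]
line [(array([298., 190.]), 0.57, array([0.5006, 0.0666]))]
microscope [(array([292., 156.]), 0.88, array([0.5943, 0.0806])), (array([253., 189.]), 0.23, array([0.5028, 0.1865]))]
small_cap []
bottle [(array([217., 154.]), 0.58, array([0.6029, 0.2847]))]
screwdriver [(array([376., 184.]), 0.6, array([ 0.515 , -0.1431]))]
can_terminals [(array([193., 299.]), 0.78, array([0.2185, 0.3309])), (array([182., 215.]), 0.68, array([0.429 , 0.3668])), (array([249., 167.]), 0.67, array([0.5581, 0.1958]))]
reg 0.95 [170.2, 301.7] ((170.39999389648438, 302.79998779296875), (20.172332763671875, 45.08077621459961), 74.74488067626953)
reg 0.63 [252.4, 188.8] ((251.62705993652344, 188.39755249023438), (39.65465545654297, 19.103042602539062), 84.80557250976562)
reg 0.57 [167.6, 201.3] ((167.5, 202.5), (42.42640686035156, 19.798988342285156), 45.0)
0.5 [0.151  0.5028 0.2313] [ 0.1454  0.9894 -0.     -0.    ] [-0.0677 -0.6187  0.2249] 0.0187
[[-0.008  -0.9846  0.1745  0.2626]
 [-0.9999  0.0056 -0.0143  0.1125]
 [ 0.0131 -0.1746 -0.9846  1.0009]
 [ 0.      0.      0.      1.    ]]
```

View pics/top0.png

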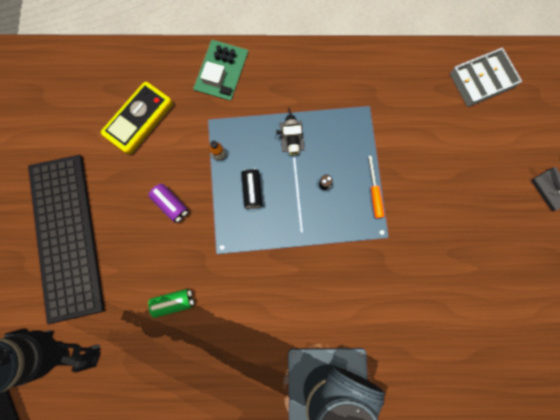

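The black can lies at (252,188) on the mat with its terminals towards the top (249,167). The line runs (295,157)–(301,232), and the microscope is at (292,135). The small cap is at (326,182), the bottle at (217,151) and the screwdriver at (376,190). Look-alikes for the can are purple (168,203), green (171,303) and black (252,188). I choose the black one and will check it in a crop.

```bash
python3 - <<'E'
from h import *
np.set_printoptions(precision=4,suppress=True)
a=cv2.imread("pics/top0.png")
cv2.imwrite("pics/crop.png",cv2.resize(a[120:245,205:345],None,fx=4.5,fy=4.5,interpolation=cv2.INTER_CUBIC))
g=a.min(2).astype(float); P=[]
for r in range(162,230):
    c0=int(295+(r-157)*.08); w=g[r,c0-5:c0+6]; w=np.clip(w-np.median(w)-15,0,None)
    if w.sum()>20: P.append((c0-5+(w*np.arange(11)).sum()/w.sum(),r))
W=np.array([ray("top",p,.003)[:2] for p in P])
vx,vy,x0,y0=cv2.fitLine(W.astype(np.float32),cv2.DIST_HUBER,0,.01,.01).ravel()
d=np.array([vx,vy])*np.sign(vx); t=(W-[x0,y0])@d
print(len(P),"dir",d,np.degrees(np.arctan2(d[1],d[0])),"ends",np.array([x0,y0])+d*t.min(),np.array([x0,y0])+d*t.max(),t.max()-t.min())
optics.camera("top")
R=[r for r in finder.regions_of("can","top") if abs(r["uv"][0]-252)<8][0]["region"]
q=np.argwhere(R)[:,::-1]
Q=np.array([ray("top",p,.04)[:2] for p in q]); m=Q.mean(0); w,v=np.linalg.eigh(np.cov((Q-m).T)); ax=v[:,1]*np.sign(v[0,1])
print("can",m,np.degrees(np.arctan2(ax[1],ax[0])),np.ptp((Q-m)@ax),np.ptp((Q-m)@v[:,0]))
E
```

```text
68 dir [0.9962 0.0874] 5.015719 ends [0.3952 0.0595] [0.5782 0.0756] 0.1836765830916896
can [0.4961 0.1874] 5.698434229942613 0.10524771649762579 0.04926168946904519
```

View pics/crop.png

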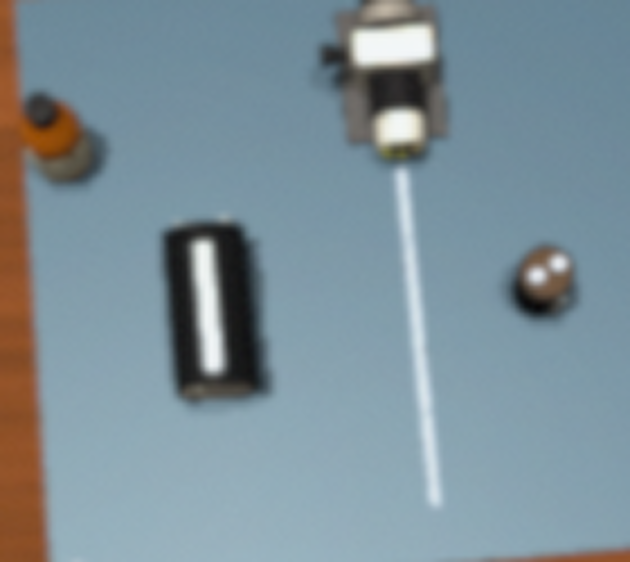

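The crop confirms it: the black can with the pale stripe up, terminals (two pins at top of the crop) towards the microscope. I'm moving above it with the fingers shut and the tool squared to the line.

```bash
python3 -m jog '[[[-4,-2,0],[0,0,-7],0],[[-8,-4,0],[0,0,-14],0],[[-12,-6,1.5],[0,0,-22.2],0],[[-16.9,-8,3.6],[0,0,-22.2],0],[[-16.9,-8,3.6],[0,0,-22.2],0],[[-16.9,-8,3.6],[0,0,-22.2],0],[[-16.9,-8,3.6],[0,0,-22.2],0],[[-16.9,-8,3.6],[0,0,-22.2],0],[[-16.9,-8,3.6],[0,0,-22.2],0],[[-16.9,-8,3.6],[0,0,-22.2],0],[[-16.9,-8,3.6],[0,0,-22.2],0],[[-16.9,-8,3.6],[0,0,-22.2],0]]'
python3 - <<'E'
from h import *
s=status.read_state(); print(s["time"],s["eef_pos"],s["tool_rot"],s["ft_force"],s["gripper_width"],np.abs(s["joint_velocities"]).max())
a=snap("wrist","w1"); print(optics.get_calibration("wrist"))
E
```

```text
time: 1.6
eef_pos: [0.5, 0.1872, 0.1406]
tool_rot: [-0.047, 0.999, -0.0, 0.0]
ft_force: [-0.1, 0.0, -0.2]
gripper_width: -0.001
gripper_force: 0.0
1.6 [0.49995361 0.18722899 0.14055105] [-4.69193629e-02  9.98898612e-01 -2.90594007e-04  2.26137141e-04] [-0.06759353  0.00905682 -0.24291945] -0.0013669539874800526 0.5871749471843651
{'fx': 309.6688067418733, 'fy': 309.6688067418733, 'cx': 278.63819145026275, 'cy': 210.8274333789185, 'tool_from_camera': array([[-5.54762811e-04, -9.63860502e-01, -2.66406879e-01,
         6.73104790e-02],
       [ 9.99998830e-01, -9.14574756e-04,  1.22654611e-03,
        -7.53938482e-04],
       [-1.42586836e-03, -2.66405887e-01,  9.63859881e-01,
        -1.42480653e-01],
       [ 0.00000000e+00,  0.00000000e+00,  0.00000000e+00,
         1.00000000e+00]])}
```

View pics/w1.png

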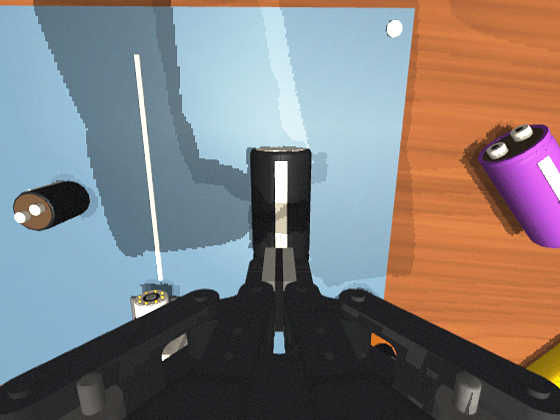

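The wrist view shows the shut fingertips at (280,255) over the can (columns 250–310, pale stripe in the middle at 281) and the line from (137,55) to (160,281). Next I work out the offsets from this.

```bash
cat >> h.py <<'E'
from scipy.spatial.transform import Rotation as Ro
def wray(s,uv,z):
    c=optics.get_calibration("wrist"); T=np.eye(4); T[:3,:3]=Ro.from_quat(s["tool_rot"]).as_matrix(); T[:3,3]=s["eef_pos"]
    T=T@np.array(c["tool_from_camera"]); d=T[:3,:3]@np.array([(uv[0]-c["cx"])/c["fx"],(uv[1]-c["cy"])/c["fy"],1]); o=T[:3,3]
    return (o+d*(z-o[2])/d[2])[:2]
E
python3 - <<'E'
from h import *
s=status.read_state()
a,b=wray(s,(137,55),.003),wray(s,(159,275),.003); d=(b-a)/np.linalg.norm(b-a); print("line",a,b,np.degrees(np.arctan2(d[1],d[0])),"lp",a+.115*d)
n=np.array([-d[1],d[0]]); lp=a+.115*d
for uv,z in [((281.5,165),.053),((281.5,240),.053),((280,150),.035)]:
    p=wray(s,uv,z); print(uv,p,"line coords",(p-lp)@d,(p-lp)@n)
e=s["eef_pos"][:2]; print("tcp",(e-lp)@d,(e-lp)@n)
R=Ro.from_quat(s["tool_rot"]).as_matrix(); print(np.degrees(np.arctan2(-R[1,0],-R[0,0])))
E
```

```text
line [0.39148176 0.05610077] [0.58926623 0.07117443] 4.358231643821967 lp [0.50614923 0.06483987]
(281.5, 165) [0.4641295 0.181242 ] line coords -0.03305257275199108 0.1192587077600827
(281.5, 240) [0.52255449 0.18659006] line coords 0.025609885800162793 0.12015146387657114
(280, 150) [0.45482376 0.17931176] line coords -0.04247809046211951 0.11804121414915225
tcp 0.00600590237217043 0.1185369853687075
5.120349971220715
```

```bash
python3 -m jog '[[[0.1,0.3,1.5],[0,0,0],0],[[0.1,0.3,2.8],[0,0,0],0],[[0.1,0.3,3.3],[0,0,0],0],[[0.1,0.3,3.4],[0,0,0],0],[[0.1,0.3,3.4],[0,0,0],0]]'
python3 -m jog '[[[0,0,0.04],[0,0,0],0],[[0,0,0.08],[0,0,0],0],[[0,0,0.08],[0,0,0],0],[[0,0,0.08],[0,0,0],0]]'
```

```text
time: 2.07
eef_pos: [0.4944, 0.197, 0.0562]
tool_rot: [-0.048, 0.999, -0.0, -0.001]
ft_force: [-0.1, 0.2, 0.0]
gripper_width: 0.003
gripper_force: 0.0
time: 2.4
eef_pos: [0.4957, 0.1972, 0.0556]
tool_rot: [-0.048, 0.999, 0.0, 0.001]
ft_force: [0.1, 0.1, -0.3]
gripper_width: -0.002
gripper_force: 0.0
```

```bash
python3 -m jog '[[[0,0,0.04],[0,0,0],0],[[0,0,0.04],[0,0,0],0],[[0,0,0.04],[0,0,0],0]]'
python3 -m jog '[[[0,0,0.04],[0,0,0],0],[[0,0,0.04],[0,0,0],0],[[0,0,0.04],[0,0,0],0]]'
```

```text
time: 2.65
eef_pos: [0.4949, 0.1969, 0.0534]
tool_rot: [-0.048, 0.999, -0.0, 0.0]
ft_force: [-0.5, -0.3, -0.6]
gripper_width: 0.001
gripper_force: 0.0
time: 2.9
eef_pos: [0.4951, 0.1971, 0.0528]
tool_rot: [-0.048, 0.999, 0.0, 0.0]
ft_force: [-1.2, 0.1, 3.8]
gripper_width: -0.003
gripper_force: 1.6
```

```bash
python3 -m jog '[[[0,0,0.02],[0,0,0],0],[[0,-0.15,0.02],[0,0,0],0],[[0,-0.3,0.02],[0,0,0],0],[[0,-0.45,0.02],[0,0,0],0],[[0,-0.6,0.02],[0,0,0],0],[[0,-0.6,0.02],[0,0,0],0]]'
python3 -m jog '[[[0,-0.2,0],[0,0,0],0],[[0,-0.4,0],[0,0,0],0],[[0,-0.6,0],[0,0,0],0],[[0,-0.6,0],[0,0,0],0]]'
python3 - <<'E'
from h import *
s=status.read_state();snap("wrist","w2");print(s["eef_pos"])
E
```

```text
time: 3.4
eef_pos: [0.4966, 0.1816, 0.053]
tool_rot: [-0.048, 0.999, -0.0, 0.0]
ft_force: [-2.9, -0.8, 5.9]
gripper_width: 0.004
gripper_force: 3.2
time: 3.73
eef_pos: [0.4982, 0.1664, 0.0529]
tool_rot: [-0.047, 0.999, -0.0, 0.0]
ft_force: [-2.5, 0.1, 6.0]
gripper_width: -0.002
gripper_force: 3.0
[0.49818275 0.16640619 0.05285199]
```

View pics/w2.png

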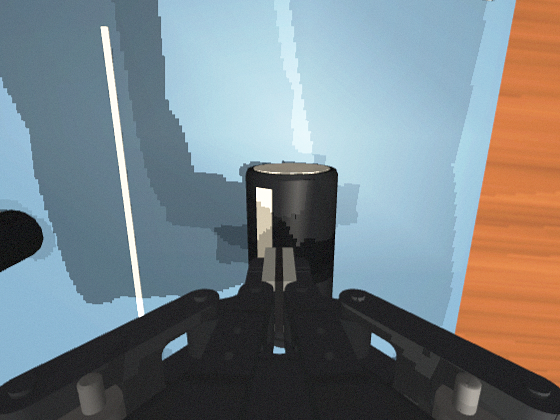

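The can is rolling: the stripe has moved to column 264, and the can's centre is at column 291 against the finger's 279. I carry on with repeated strokes.

```bash
python3 -m jog '[[[0,-0.2,0],[0,0,0],0],[[0,-0.4,0],[0,0,0],0],[[0,-0.4,0],[0,0,0],0],[[0,-0.4,-0.25],[0,0,0],0],[[0,-0.4,-0.25],[0,0,0],0],[[0,0.2,-0.25],[0,0,0],0],[[0,0.5,-0.25],[0,0,0],0],[[0,0.5,-0.25],[0,0,0],0],[[0,0.5,-0.1],[0,0,0],0],[[0,0.5,0],[0,0,0],0],[[0,0.5,0],[0,0,0],0],[[0,0.5,0],[0,0,0],0]]'
python3 -m jog '[[[0,-0.2,0],[0,0,0],0],[[0,-0.4,0],[0,0,0],0],[[0,-0.6,0],[0,0,0],0],[[0,-0.8,0],[0,0,0],0],[[0,-1.0,0],[0,0,0],0],[[0,-1.2,0],[0,0,0],0],[[0,-1.4,0],[0,0,0],0],[[0,-1.6,0],[0,0,0],0],[[0,-1.6,0],[0,0,0],0]]'
python3 - <<'E'
from h import *
s=status.read_state();snap("wrist","w3");print(s["eef_pos"])
E
```

```text
time: 4.78
eef_pos: [0.4968, 0.1794, 0.0524]
tool_rot: [-0.048, 0.999, 0.0, 0.0]
ft_force: [-1.4, 0.2, 4.9]
gripper_width: 0.001
gripper_force: 2.2
time: 5.53
eef_pos: [0.5008, 0.1383, 0.0526]
tool_rot: [-0.047, 0.999, -0.001, 0.0]
ft_force: [-2.1, -0.2, 6.0]
gripper_width: 0.0
gripper_force: 3.0
[0.50084411 0.1382543  0.05262459]
```

View pics/w3.png

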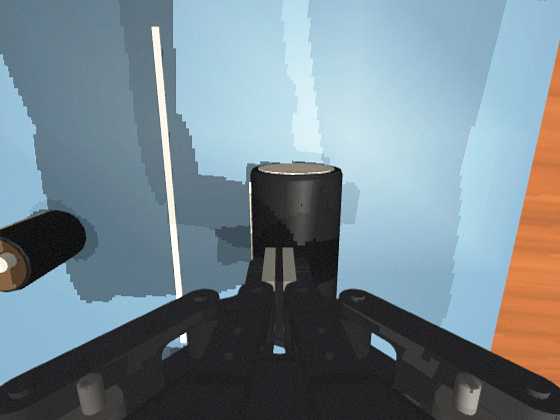

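The can's centre is at column 296 with the finger at 279, so the can is about 8 cm from the line and still straight. I give it two more strokes.

```bash
python3 -m jog '[[[0,0,-0.25],[0,0,0],0],[[0,0,-0.25],[0,0,0],0],[[0,0.5,-0.25],[0,0,0],0],[[0,0.85,-0.25],[0,0,0],0],[[0,0.85,-0.25],[0,0,0],0],[[0,0.85,-0.1],[0,0,0],0],[[0,0.85,0],[0,0,0],0],[[0,0.85,0],[0,0,0],0],[[0,0.85,0],[0,0,0],0]]'
python3 -m jog '[[[0,-0.2,0],[0,0,0],0],[[0,-0.4,0],[0,0,0],0],[[0,-0.6,0],[0,0,0],0],[[0,-0.8,0],[0,0,0],0],[[0,-1.0,0],[0,0,0],0],[[0,-1.2,0],[0,0,0],0],[[0,-1.4,0],[0,0,0],0],[[0,-1.6,0],[0,0,0],0],[[0,-1.7,0],[0,0,0],0],[[0,-1.7,0],[0,0,0],0]]'
python3 -m jog '[[[0,0,-0.25],[0,0,0],0],[[0,0,-0.25],[0,0,0],0],[[0,0.5,-0.25],[0,0,0],0],[[0,0.85,-0.25],[0,0,0],0],[[0,0.85,-0.25],[0,0,0],0],[[0,0.85,-0.1],[0,0,0],0],[[0,0.85,0],[0,0,0],0],[[0,0.85,0],[0,0,0],0],[[0,0.85,0],[0,0,0],0]]'
python3 -m jog '[[[0,-0.2,0],[0,0,0],0],[[0,-0.4,0],[0,0,0],0],[[0,-0.6,0],[0,0,0],0],[[0,-0.8,0],[0,0,0],0],[[0,-1.0,0],[0,0,0],0],[[0,-1.2,0],[0,0,0],0],[[0,-1.4,0],[0,0,0],0],[[0,-1.6,0],[0,0,0],0],[[0,-1.7,0],[0,0,0],0],[[0,-1.7,0],[0,0,0],0]]'
python3 - <<'E'
from h import *
s=status.read_state();snap("wrist","w4");print(s["eef_pos"])
E
```

```text
time: 6.33
eef_pos: [0.4983, 0.1609, 0.0519]
tool_rot: [-0.048, 0.999, 0.0, -0.0]
ft_force: [-1.8, -0.6, 2.4]
gripper_width: 0.001
gripper_force: 1.3
time: 7.17
eef_pos: [0.5027, 0.1173, 0.0528]
tool_rot: [-0.047, 0.999, -0.001, 0.0]
ft_force: [-2.7, -0.5, 5.2]
gripper_width: -0.001
gripper_force: 3.1
time: 7.92
eef_pos: [0.5003, 0.1397, 0.0517]
tool_rot: [-0.048, 0.999, -0.0, -0.0]
ft_force: [-0.4, -0.4, 2.2]
gripper_width: 0.003
gripper_force: 0.8
time: 8.75
eef_pos: [0.5047, 0.096, 0.0528]
tool_rot: [-0.047, 0.999, -0.001, 0.0]
ft_force: [-2.2, -0.4, 5.7]
gripper_width: 0.002
gripper_force: 2.9
[0.50471133 0.09598004 0.0528435 ]
```

View pics/w4.png

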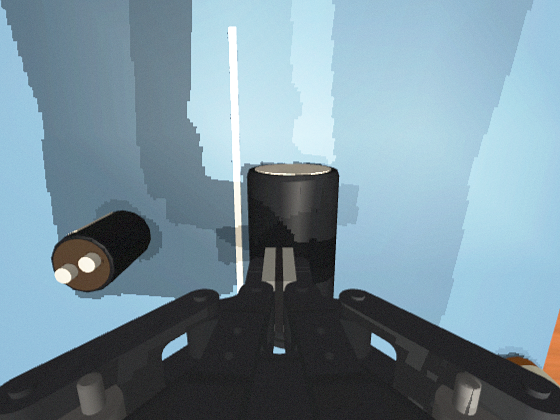

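The can is straight at column 292 and about 37 mm short of the line (column 240). One more full stroke, then a measurement.

```bash
python3 -m jog '[[[0,0,-0.25],[0,0,0],0],[[0,0,-0.25],[0,0,0],0],[[0,0.5,-0.25],[0,0,0],0],[[0,0.8,-0.25],[0,0,0],0],[[0,0.8,-0.25],[0,0,0],0],[[0,0.8,-0.1],[0,0,0],0],[[0,0.8,0],[0,0,0],0],[[0,0.8,0],[0,0,0],0],[[0,0.8,0],[0,0,0],0]]'
python3 -m jog '[[[0,-0.2,0],[0,0,0],0],[[0,-0.4,0],[0,0,0],0],[[0,-0.6,0],[0,0,0],0],[[0,-0.8,0],[0,0,0],0],[[0,-1.0,0],[0,0,0],0],[[0,-1.2,0],[0,0,0],0],[[0,-1.4,0],[0,0,0],0],[[0,-1.6,0],[0,0,0],0],[[0,-1.7,0],[0,0,0],0],[[0,-1.7,0],[0,0,0],0],[[0,-1.7,-0.4],[0,0,0],0],[[0,-1.7,-0.4],[0,0,0],0]]'
python3 -m jog '[[[0,0,-1.5],[0,0,0],0],[[0,0,-3],[0,0,0],0],[[0,0,-3],[0,0,0],0],[[0,0,-3],[0,0,0],0]]'
python3 - <<'E'
from h import *
s=status.read_state();snap("wrist","w5");print(s["eef_pos"])
for r in finder.regions_of("can","wrist")[:3]: print(r["score"],r["uv"],cv2.boundingRect(r["region"].astype(np.uint8)))
E
```

```text
time: 9.55
eef_pos: [0.5025, 0.1173, 0.0517]
tool_rot: [-0.048, 0.999, -0.0, -0.0]
ft_force: [-0.5, -1.1, 2.4]
gripper_width: 0.003
gripper_force: 1.0
time: 10.55
eef_pos: [0.5076, 0.0745, 0.0633]
tool_rot: [-0.048, 0.999, -0.0, 0.001]
ft_force: [1.4, 0.7, 0.4]
gripper_width: 0.001
gripper_force: 0.0
time: 10.88
eef_pos: [0.5092, 0.0749, 0.1402]
tool_rot: [-0.048, 0.999, -0.0, 0.004]
ft_force: [-0.4, 0.1, -0.0]
gripper_width: 0.001
gripper_force: 0.0
[0.50918346 0.07490998 0.14015417]
0.62 [288.6, 200.2] (257, 148, 61, 118)
```

View pics/w5.png

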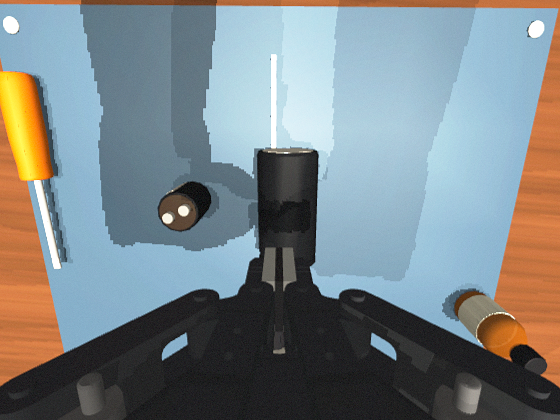

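The line runs (274,55)–(274,148) and passes under the can. The can spans columns 258–318, centred at 288, so it still has to go left.

```bash
python3 - <<'E'
from h import *
s=status.read_state(); im=cv2.imread("pics/w5.png").min(2).astype(float); P=[]
for r in range(58,144):
    w=np.clip(im[r,264:285]-im[r,264:285].min()-60,0,None); P.append(wray(s,(264+(w*np.arange(21)).sum()/w.sum(),r),.003))
P=np.array(P); vx,vy,x0,y0=cv2.fitLine(P.astype(np.float32),cv2.DIST_HUBER,0,.01,.01).ravel(); d=np.array([vx,vy])*np.sign(vx); n=np.array([-d[1],d[0]])
a=wray(s,(274,54),.003); lp=a+.115*d; print(np.degrees(np.arctan2(d[1],d[0])),lp)
for r in (158,180,200,220):
    print([round(((wray(s,((258+318)/2,r),z)-lp)@n)*1000,1) for z in (.028,.04,.053)])
p=wray(s,(288,150),.04); print("end",(p-lp)@d,"tcp",(s["eef_pos"][:2]-lp)@d,(s["eef_pos"][:2]-lp)@n)
b=cv2.GaussianBlur(cv2.imread("pics/w5.png"),(3,3),0).max(2).astype(int)
for r in (160,175,190,205,220,235): 
    c=np.where(b[r,245:330]<55)[0]+245; print(r,c.min(),c.max())
E
```

```text
5.1726813 [0.49908261 0.06946026]
[np.float64(11.6), np.float64(11.3), np.float64(10.8)]
[np.float64(11.9), np.float64(11.5), np.float64(11.1)]
[np.float64(12.1), np.float64(11.7), np.float64(11.2)]
[np.float64(12.3), np.float64(11.9), np.float64(11.5)]
end -0.04122902289763915 tcp 0.007994757758806781 0.0047681503422677945
160 258 316
175 258 316
190 258 316
205 258 315
220 259 315
235 259 314
```

```bash
python3 -m jog '[[[0,0.5,1],[0,0,0],0],[[0,0.5,2.2],[0,0,0],0],[[0,0.5,3.1],[0,0,0],0],[[0,0.5,3.3],[0,0,0],0],[[0,0.5,3.4],[0,0,0],0],[[0,0.5,3.4],[0,0,0],0],[[0,0.5,3.4],[0,0,0],0]]'
python3 -m jog '[[[0,-0.1,0],[0,0,0],0],[[0,-0.25,0],[0,0,0],0],[[0,-0.4,0],[0,0,0],0],[[0,-0.55,0],[0,0,0],0],[[0,-0.7,0],[0,0,0],0],[[0,-0.82,0],[0,0,0],0],[[0,-0.92,0],[0,0,0],0],[[0,-0.92,0],[0,0,0],0],[[0,-0.92,0],[0,0,0],0],[[0,-0.92,-0.4],[0,0,0],0],[[0,-0.92,-0.4],[0,0,0],0]]'
python3 -m jog '[[[0,0,-1.5],[0,0,0],0],[[0,0,-3],[0,0,0],0],[[0,0,-3],[0,0,0],0],[[0,0,-3],[0,0,0],0],[[0,0,-3],[0,0,0],0]]'
python3 - <<'E'
from h import *
s=status.read_state();snap("wrist","w6")
im=cv2.imread("pics/w6.png"); m=im.min(2).astype(float)
L=[]
for r in range(60,140,10):
    c=np.where(m[r]>200)[0]; c=c[(c>200)&(c<360)]; L.append((r,c.mean(),len(c)))
print(L); b=cv2.GaussianBlur(im,(3,3),0).max(2).astype(int)
for r in (160,190,220,235):
    c=np.where(b[r,235:340]<55)[0]+235; print(r,c.min(),c.max())
E
```

```text
time: 11.57
eef_pos: [0.5036, 0.0874, 0.0527]
tool_rot: [-0.048, 0.999, -0.0, -0.002]
ft_force: [-6.4, -0.9, 13.4]
gripper_width: 0.002
gripper_force: 6.7
time: 12.48
eef_pos: [0.5078, 0.0645, 0.0623]
tool_rot: [-0.048, 0.999, -0.0, 0.0]
ft_force: [1.3, 0.6, -0.2]
gripper_width: 0.002
gripper_force: 0.0
time: 12.9
eef_pos: [0.5075, 0.0646, 0.136]
tool_rot: [-0.048, 0.999, 0.0, -0.0]
ft_force: [-0.5, -0.4, -0.1]
gripper_width: 0.001
gripper_force: 0.0
[(60, np.float64(293.14285714285717), 21), (70, np.float64(298.03333333333336), 30), (80, np.float64(301.6578947368421), 38), (90, np.float64(307.18367346938777), 49), (100, np.float64(309.38461538461536), 52), (110, np.float64(308.5), 52), (120, np.float64(309.0), 53), (130, np.float64(307.462962962963), 54)]
160 256 315
190 256 313
220 257 313
235 257 312
```

View pics/w6.png

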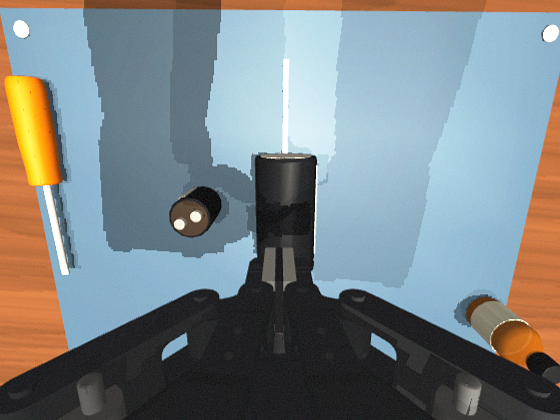

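The line (column 286) meets the can's centre (columns 256–316, centred at 286). The can lies straight, the neighbours haven't moved and the fingers are clear, so I'm handing the job in.

```bash
python3 -c "
from workcell import job_done; print(job_done())"
```

```text
the job is handed in; nothing more can be done
None
```

I rolled the can about 12 cm onto the white line with a fingertip on its top, and it lies at rest squarely along the line with its terminals facing the microscope; I have handed the job in at about 13 s, but no verdict came back.

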